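# Set the workshop fan speed with the edge thumbwheel and start it

### The job

Set the fan speed: roll the black thumbwheel that sticks out of the slot in the controller's top panel until the orange pointer lies wholly within the width of the green flag, then press the green start button well down and let it come up again. Work gently: never push on anything with more than 18 N, do not press start before the speed is set, and leave the cup, bottle, tape and screwdriver alone.

Things in the scene. Friction and masses are not known exactly. Their poses are not given: they have to be found in the camera images.
- controller: fan speed controller, a fixed grey box 160 (x) x 220 (y) x 80 mm high with a flat aluminium top panel 80 mm above the bench; origin at the centre of its underside, x away from the front, y to its left, z up. Slot at y -60 mm, pointer scale at y -12 mm, start button at y +60 mm. Hard panel: touch it only softly.
- slot (a point): middle of the slot (54 mm along the controller's x, 16 mm wide) at the height of the panel's upper face. The black ribbed wheel (diameter 60 mm, 12 mm wide, axle along the controller's y) shows here; it runs out of true: its crown stands 3 to 13 mm above this point and rises and falls up to 6 mm as it turns, so feel for it. Axle sprung: beyond 2 N it gives 0.17 mm per N.
- wheel (a joint): angle of the thumbwheel, 0 to 3.6 rad; grows when its crown is pushed along the controller's +x, and then the pointer moves the same way, 20 mm per rad (about 30 mm of fingertip travel per rad if nothing slips). Stiff: needs about 5 N along the rim, so press down with 7 to 11 N while dragging, else the finger slips; it stays where it is left.
- pointer_tip (a point): upper corner of the orange pointer, a bar 4 mm wide standing 4 to 7 mm out of the black scale inside a low guard frame (97 x 40 mm, 8 mm high above the panel, its edge 28 mm from the slot middle); it dips as the wheel is pressed and slides along the controller's x as the wheel turns. Axes as the controller's.
- flag: green set-point flag, a flat mark 12 mm wide (controller's x) by 14 mm on the +y side of the scale inside the frame, fixed; origin at its middle, axes as the controller's. The pointer must end with the same position along the controller's x, to 4 mm.
- start_top (a point): centre of the top of the green start button, 28 mm across, on the controller's panel; it is pressed straight down.
- start (a joint): travel of the start button: 0 up, 0.008 m at its stop (over 0.0045 m counts as pressed down); a spring brings it up; about 4 N at 0.0045 m, 7 N at the stop, which is hard.
- cup: loose white cup, 72 mm across, 85 mm high, origin under its centre; leave alone
- bottle: loose blue bottle, 44 mm across, 100 mm high, origin under its centre; leave alone
- tape: loose blue ring of tape, 90 mm across, 24 mm high, lying flat, origin under its centre; leave alone
- driver: loose screwdriver with a red handle lying on the bench, origin under its middle, handle towards its own -x; leave alone

How it is judged:
By the outcome, as a careful person would: the job done as asked, in the order asked, and still so for the second after the job is handed in, with the robot touching nothing.
It also fails if it takes over 72 s, if anything falls off the work surface, if the arm or the gripper's body presses on something with over 40 N, if the wrist force passes 120 N, or if a joint passes its speed limit or range.

### The arm

A 6-joint arm with a two-finger parallel gripper is mounted at the origin on the work surface. World frame = base frame: x ahead of the robot, y to its left, z up, the work surface at z = 0. Lengths are in m, angles in rad, forces in N, time in s.
With the tool pointing down it reaches from about 0.35 to 0.95 m from the base axis. Payload 17.4 kg.
Tool frame: the origin (TCP) lies midway between the tips of the shut fingers; the grasp point (between the pads) lies 19 mm behind it; z points along the fingers, y is the line along which they close (so a half turn about z gives the same grasp; the last joint's range is limited). The gripper opens to 93 mm and grips with 3 to 60 N. Pads are 15 mm wide; open, the fingers measure 128 mm over their backs; the gripper's body (75 mm by 188 mm) begins 65 mm behind the grasp point.
Start: joints at [-1.269, 0.116, 1.442, -0, 1.584, -0.038], TCP at [0.225, -0.636, 0.219] pointing down, gripper open.
Joint ranges: [-2.83, 2.83], [-0.83, 2.19], [0.07, 2.5], [-1.14, 4.28], [0.01, 3], [-2.97, 2.97]. Speed limits (rad/s): [1.89, 1.89, 2.22, 3.14, 3.14, 3.14].

### API

Orientations are given as a rotation vector (axis times angle).
In Python, from rig import ctrl gives the robot as it stands.
- The arm moves only by the tool play_rows, never from a script. Its argument "moves" is text: rows parted by semicolons, each of 4 numbers parted by spaces: the shift along the tool's x, y, z in cm, then the turn about the tool's z in degrees. In form: dx dy dz yaw; .... A call has 1 to 12 rows; each row shifts and turns the commanded pose from where the row before left it, along the tool's axes as they then stand; what a row does not reach is not made up. A row lasts 1/8 s, in which the tool goes at most 62.5 mm and 10.7 degrees, less where a joint would pass 70% of its speed; a pose out of reach is approached as far as the arm can. A call is refused whole if a number of a shift passes 6.25 or a number of a turn 10.7, either way. A call with a gripper value outside its range is refused whole. "jaw" is the closure, from -1 (fully open) to 1 (shut), so that 0 is half open, set as the call begins (left out, the last holds). The fingers move at their own pace and stop on an object; the grip force is fixed at half the most. Time passes only in rows, so rows that do not move let the fingers close. It gives the time, the measured TCP pose, the force, the opening and the grip force at its end, in the units of the state.
- ctrl.read_state(): the state, without advancing time (a new reading comes with each control period).
- ctrl.read_camera(name): name is "scene" or "top"; returns a dict with "frame" (480x640x3 uint8, red, green, blue), "range_z" (480x640 float32, m along the optical axis (not along the pixel's ray), 0 where there is no reading), "camera_matrix" (3x3 intrinsics, pixels), "T" (4x4, takes a point from camera to world coordinates). Camera axes: x right, y down, z forward; pixel columns grow to the right and rows downward; lengths in m; the calibration is good to about 2 mm. A picture is of the moment at which its call begins.
- ctrl.sign_off(): hands the job in; it is judged then, once.
The state is a dict: "time": time; "joint_positions": joint angles; "joint_vel": joint speeds; "joint_torque": joint torques, N m; "ee_pos": TCP position; "orientation": TCP orientation; "contact_force": force on the tool from outside, world axes, zero at the start; "moment": the same for the moment, N m; "width": finger opening in m; "gripper_force": force on a finger pad.
Only numpy, scipy, OpenCV 4.12 (cv2) and the standard library are available. Lean on these libraries where they do the work, as an engineer would, in place of code of your own. Each camera call takes 0.05 s, during which the arm holds its last target. There are 200 camera calls.

## Working session

There is one attempt and no reset: what is moved stays moved. The work goes in short steps, Python scripts to look and compute and a tool call to move; the robot and the scene stay as the last step left them, time stands still between calls to the robot, and variables do not carry over. Pictures are saved under pics/ and viewed, at most 10 in all, crops included, and the job is handed in when it is done.

Besides the shell and the picture viewer there is one more tool, called as name(argument=value, ...) on one line, values as JSON. play_rows: Moves the arm, as the interface text tells. Its arguments: {"type":"object","properties":{"moves":{"type":"string"},"jaw":{"type":"number"}},"required":["moves"]}

```bash
mkdir -p pics
python3 - <<'E'
from rig import ctrl
import cv2,numpy as np
s=ctrl.read_state();print({k:np.round(v,3) for k,v in s.items()})
for n in("top","scene"):
    d=ctrl.read_camera(n);cv2.imwrite(f"pics/{n}0.png",d["frame"][...,::-1]);np.savez(f"{n}0.npz",**d);print(np.round(d["T"],3),d["camera_matrix"])
E
```

```text
{'time': np.float64(0.0), 'joint_positions': array([-1.269,  0.116,  1.442, -0.   ,  1.584, -0.038]), 'joint_vel': array([ 0.   , -0.   , -0.001, -0.001, -0.001, -0.   ]), 'joint_torque': array([-3.0000e-03, -7.2127e+01, -6.2261e+01,  7.8000e-02,  2.4000e-02,
       -0.0000e+00]), 'ee_pos': array([ 0.225, -0.636,  0.218]), 'orientation': array([-3.095, -0.531,  0.   ]), 'contact_force': array([ 0.016, -0.488, -0.474]), 'moment': array([-0.021, -0.008,  0.028]), 'gripper_force': np.float64(0.0), 'width': np.float64(0.093)}
[[-0.023 -0.984  0.178  0.499]
 [-1.     0.025  0.012  0.035]
 [-0.016 -0.177 -0.984  1.003]
 [ 0.     0.     0.     1.   ]] [[539.56285564   0.         307.1342717 ]
 [  0.         539.56285564 240.00371156]
 [  0.           0.           1.        ]]
[[ 0.152  0.536 -0.83   1.409]
 [ 0.988 -0.063  0.141 -0.061]
 [ 0.024 -0.842 -0.539  0.583]
 [ 0.     0.     0.     1.   ]] [[500.0990006    0.         318.11164019]
 [  0.         500.0990006  239.39983407]
 [  0.           0.           1.        ]]
```

View pics/top0.png

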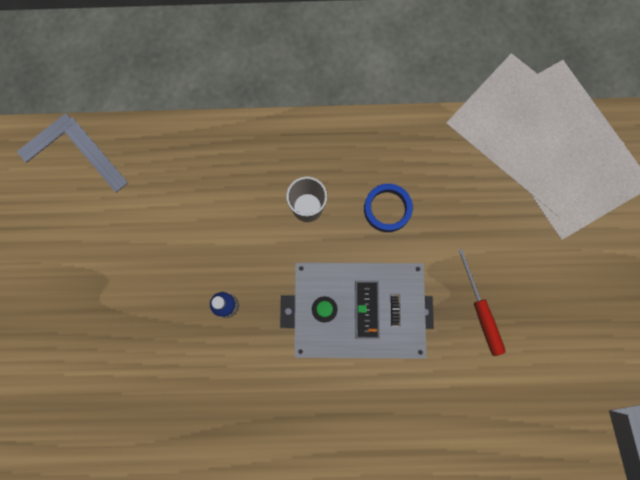

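View pics/scene0.png

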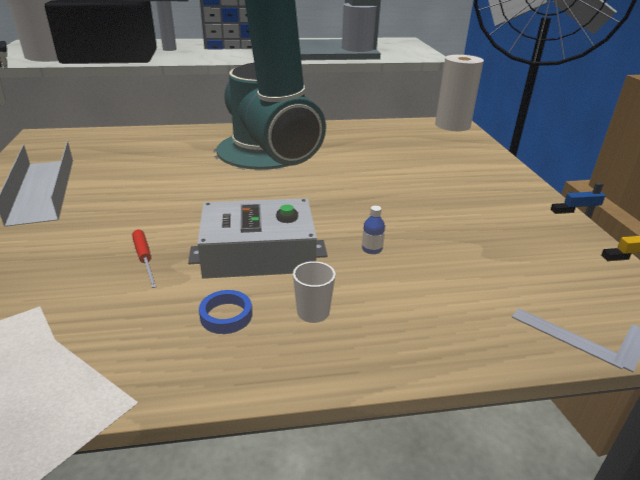

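The top view shows the controller, with its front facing the robot. The button is at (325,309), flag (362,309), orange pointer (373,330) and wheel (395,310). The scene view agrees. Next I'll measure by casting rays.

```bash
cat > h.py <<'E'
import cv2,numpy as np
def ray(d,uv,z):
    K,T=d["camera_matrix"],d["T"]
    r=T[:3,:3]@np.linalg.solve(K,[uv[0],uv[1],1.]);o=T[:3,3]
    return o+r*(z-o[2])/r[2]
def blob(d,lo,hi,roi):
    x0,y0,x1,y1=roi
    h=cv2.cvtColor(np.ascontiguousarray(d["frame"][y0:y1,x0:x1]),cv2.COLOR_RGB2HSV)
    m=cv2.inRange(h,lo,hi);n,l,st,c=cv2.connectedComponentsWithStats(m)
    if n<2:return None
    i=1+np.argmax(st[1:,4]);return c[i]+[x0,y0],st[i]+[x0,y0,0,0,0]
G=((45,90,60),(80,255,255));O=((5,120,100),(20,255,255))
def roi_top(d): return
E
python3 - <<'E'
from h import *
d=dict(np.load("top0.npz"))
f=d["frame"]
h=cv2.cvtColor(f,cv2.COLOR_RGB2HSV)
pm=cv2.inRange(h,(0,0,100),(179,60,255));pm[:255]=0;pm[365:]=0;pm[:,:285]=0;pm[:,:][:,435:]=0
pm=cv2.morphologyEx(pm,cv2.MORPH_OPEN,np.ones((5,5)))
c=max(cv2.findContours(pm,0,2)[0],key=cv2.contourArea)
b=cv2.boxPoints(cv2.minAreaRect(c));print(b)
P=np.array([ray(d,p,.08) for p in b]);print(np.round(P,4),P.mean(0),[np.linalg.norm(P[i]-P[i-1]) for i in range(4)])
for n,(cl,roi,z) in dict(btn=(G,(308,290,345,328),.092),flag=(G,(352,280,385,340),.082),ptr=(O,(352,280,385,340),.085)).items():
    u,s=blob(d,*cl,roi);print(n,u,s,np.round(ray(d,u,z),4))
v=f[285:340,380:412];m=(v.max(2)<70).astype(np.uint8);ys,xs=np.nonzero(m);print("slot",xs.min()+380,xs.max()+380,ys.min()+285,ys.max()+285,ray(d,(xs.mean()+380,(ys.min()+ys.max())/2+285),.082))
print("depth wheel",[(y,np.round((d["T"]@np.r_[d["range_z"][y,395]*np.linalg.solve(d["camera_matrix"],[395,y,1]),1])[:3],4)) for y in range(296,326,4)])
print("btn",np.round((d["T"]@np.r_[d["range_z"][309,325]*np.linalg.solve(d["camera_matrix"],[325,309,1]),1])[:3],4))
cv2.imwrite("pics/crop.png",cv2.resize(f[255:365,285:435,::-1],None,fx=5,fy=5,interpolation=cv2.INTER_CUBIC))
E
```

```text
[[293.67526 357.22974]
 [294.7371  261.66376]
 [427.5651  263.13965]
 [426.50327 358.70563]]
[[ 0.4668  0.0731  0.08  ]
 [ 0.628   0.0684  0.08  ]
 [ 0.6198 -0.1599  0.08  ]
 [ 0.4595 -0.1481  0.08  ]] [ 0.54351517 -0.04163396  0.08      ] [np.float64(0.22137560892818273), np.float64(0.16128694788417683), np.float64(0.22835683894096723), np.float64(0.16068096867410744)]
btn [324.16170213 308.58723404] [316 300  17  18 235] [0.5458 0.0201 0.092 ]
flag [361.94366197 308.54929577] [358 305   9   8  71] [ 0.5449 -0.044   0.082 ]
ptr [372.15384615 329.96153846] [368 329   9   3  26] [ 0.5087 -0.0594  0.085 ]
slot 391 399 296 324 [ 0.54114929 -0.09837543  0.082     ]
depth wheel [(296, array([ 0.5655, -0.1025,  0.0712])), (300, array([ 0.558 , -0.1008,  0.0805])), (304, array([ 0.5513, -0.1004,  0.0804])), (308, array([ 0.5444, -0.0995,  0.0844])), (312, array([ 0.5376, -0.0989,  0.0862])), (316, array([ 0.531 , -0.0989,  0.0838])), (320, array([ 0.5244, -0.0988,  0.0821])), (324, array([ 0.5179, -0.0993,  0.0759]))]
btn [0.5445 0.0189 0.1029]
```

View pics/crop.png

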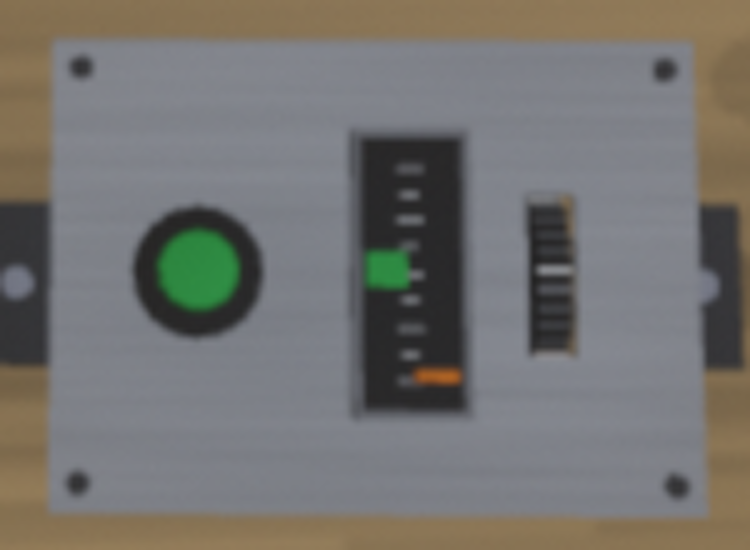

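The crop shows the wheel crown mark, with the pointer (crop 437,376) below the flag (388,270), so the pointer must move about +36 mm along x. I'll turn the tool and shut the jaw.

play_rows(moves="0 0 0 -9.9; 0 0 0 -9.9; 0 0 0 -9.9; 0 0 0 -9.9; 0 0 0 -9.9; 0 0 0 -9.9; 0 0 0 -9.9", jaw=1)

```text
time: 0.98
ee_pos: [0.225, -0.6363, 0.2182]
orientation: [-2.238, -2.203, -0.001]
contact_force: [-0.9, -0.3, -0.1]
width: 0.0274
gripper_force: 0.0
```

```bash
cat >> h.py <<'E'
from scipy.spatial.transform import Rotation as R
def togo(s,t):
    return np.round(100*R.from_rotvec(s["orientation"]).as_matrix().T@(np.array(t)-s["ee_pos"]),2)
E
python3 - <<'E'
from h import *
from rig import ctrl
d=dict(np.load("top0.npz"))
Q=np.array([ray(d,(285+u/5,255+v/5),.08) for u,v in [(81,67),(665,70),(677,486),(78,483)]])
for i,j in((3,0),(2,1)):w=Q[j]-Q[i];print("yaw x",np.degrees(np.arctan2(w[1],w[0])))
for i,j in((1,0),(2,3)):w=Q[j]-Q[i];print("yaw y",np.degrees(np.arctan2(-w[0],w[1])))
print("centre",Q.mean(0))
s=ctrl.read_state();print(s["ee_pos"],s["contact_force"],np.round(R.from_rotvec(s["orientation"]).as_matrix(),3),togo(s,[.527,-.1,.13]))
E
```

```text
yaw x -1.5893192325350678
yaw x -1.7343077174867818
yaw y -1.7056214214431764
yaw y -1.547279563585201
centre [ 0.54304019 -0.04068874  0.08      ]
[ 0.22495062 -0.6362898   0.21819841] [-0.87806007 -0.30024889 -0.05269299] [[ 0.016  1.    -0.   ]
 [ 1.    -0.016  0.001]
 [ 0.001 -0.    -1.   ]] [54.09 29.36  8.85]
```

play_rows(moves="4.5 2.44 0.5 0;4.5 2.44 0.5 0;4.5 2.44 0.5 0;4.5 2.44 0.5 0;4.5 2.44 0.5 0;4.5 2.44 0.5 0;4.5 2.44 0.5 0;4.5 2.44 0.5 0;4.5 2.44 0.5 0;4.5 2.44 0.5 0;4.5 2.44 0.5 0;4.5 2.44 0.5 0")

```text
time: 2.48
ee_pos: [0.5298, -0.1011, 0.1583]
orientation: [-2.245, -2.197, 0.0]
contact_force: [0.9, -0.8, 0.3]
width: 0.0002
gripper_force: 0.0
```

Run:
```python
from h import *
from rig import ctrl
d=ctrl.read_camera("top");s=ctrl.read_state();print(s["ee_pos"],s["contact_force"],togo(s,[.526,-.1,.1]))
for n,(cl,roi,z) in dict(flag=(G,(352,280,385,340),.082),ptr=(O,(352,280,385,340),.085)).items():
    b=blob(d,*cl,roi);print(n,b and (b,ray(d,b[0],z)))
d=ctrl.read_camera("scene");cv2.imwrite("pics/s1.png",cv2.resize(d["frame"][150:290,170:350,::-1],None,fx=4,fy=4))
```

```text
[ 0.53147456 -0.09714071  0.15747587] [-0.32383092  2.23752931 -1.28569531] [-0.31 -0.54  5.75]
flag ((array([361.94366197, 308.54929577]), array([358, 305,   9,   8,  71])), array([ 0.54485656, -0.04400254,  0.082     ]))
ptr ((array([372.  , 329.92]), array([368, 329,   9,   3,  25])), array([ 0.50878587, -0.05911719,  0.085     ]))
```

View pics/s1.png

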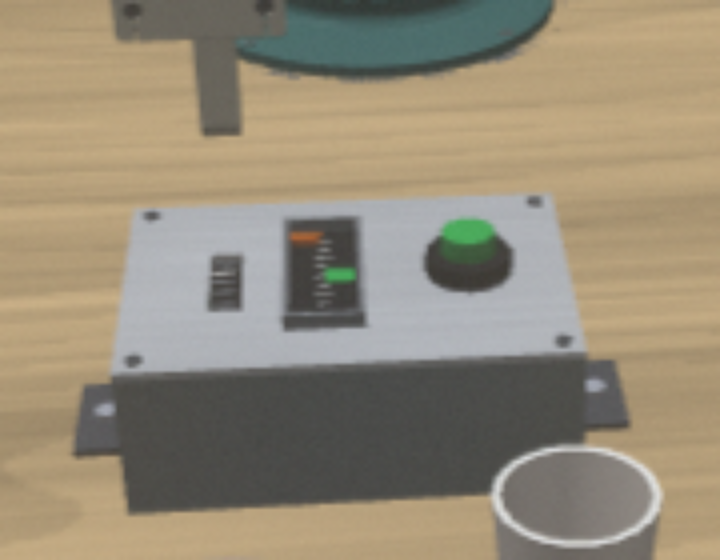

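The finger (crop 222,130) hangs above the slot (225,282), and the pointer stays visible. I'll go down in steps.

play_rows(moves="-0.3 -0.6 1.5 0; 0 0 1.5 0; 0 0 1.5 0; 0 0 0.8 0; 0 0 0.2 0; 0 0 0 0; 0 0 0 0")

```text
time: 3.45
ee_pos: [0.5235, -0.1057, 0.1042]
orientation: [2.245, 2.197, 0.001]
contact_force: [0.3, 1.0, -0.3]
width: 0.0005
gripper_force: 0.0
```

play_rows(moves="0.4 0.4 0.3 0; 0 0 0.3 0; 0 0 0.1 0; 0 0 0 0")

```text
time: 3.95
ee_pos: [0.5273, -0.1018, 0.0965]
orientation: [-2.245, -2.197, 0.0]
contact_force: [0.4, 0.7, -0.5]
width: 0.0004
gripper_force: 0.0
```

play_rows(moves="0 0 0.1 0; 0 0 0.1 0; 0 0 0 0")

```text
time: 4.32
ee_pos: [0.5273, -0.1018, 0.0946]
orientation: [-2.245, -2.197, 0.0]
contact_force: [-0.0, 0.8, 0.5]
width: 0.0005
gripper_force: 0.0
```

play_rows(moves="0 0 0.1 0; 0 0 0.1 0; 0 0 0 0")

```text
time: 4.7
ee_pos: [0.5273, -0.1018, 0.0926]
orientation: [-2.245, -2.197, 0.0]
contact_force: [0.6, -0.2, -0.3]
width: 0.0001
gripper_force: 0.0
```

play_rows(moves="0 0 0.1 0; 0 0 0.1 0; 0 0 0 0")

```text
time: 5.08
ee_pos: [0.5273, -0.1018, 0.0906]
orientation: [-2.245, -2.197, 0.0]
contact_force: [1.1, 0.4, -0.2]
width: 0.0006
gripper_force: 0.0
```

play_rows(moves="0 0 0.1 0; 0 0 0 0")

```text
time: 5.32
ee_pos: [0.5273, -0.1018, 0.0895]
orientation: [-2.245, -2.197, 0.0]
contact_force: [0.5, 0.2, -0.8]
width: 0.0001
gripper_force: 0.0
```

play_rows(moves="0 0 0.1 0; 0 0 0 0")

```text
time: 5.58
ee_pos: [0.5273, -0.1018, 0.0886]
orientation: [-2.245, -2.197, 0.0]
contact_force: [-0.1, -0.6, 0.1]
width: 0.0008
gripper_force: 0.0
```

play_rows(moves="0 0 0.1 0; 0 0 0 0")

```text
time: 5.82
ee_pos: [0.5273, -0.1018, 0.0876]
orientation: [-2.245, -2.197, 0.0]
contact_force: [0.1, -0.1, 0.2]
width: 0.0004
gripper_force: 0.0
```

play_rows(moves="0 0 0.1 0; 0 0 0 0")

```text
time: 6.08
ee_pos: [0.5273, -0.1018, 0.0866]
orientation: [-2.245, -2.197, 0.0]
contact_force: [-0.6, -0.4, -0.3]
width: 0.0002
gripper_force: 0.0
```

play_rows(moves="0 0 0.06 0; 0 0 0 0")

```text
time: 6.32
ee_pos: [0.5273, -0.1018, 0.086]
orientation: [-2.245, -2.197, 0.0]
contact_force: [0.6, -0.1, 1.0]
width: 0.0002
gripper_force: 0.0
```

play_rows(moves="0 0 0.05 0; 0 0 0 0")

```text
time: 6.58
ee_pos: [0.5273, -0.1018, 0.0855]
orientation: [-2.245, -2.197, 0.0]
contact_force: [0.9, 0.5, -0.0]
width: 0.0005
gripper_force: 0.0
```

play_rows(moves="0 0 0.05 0; 0 0 0 0")

```text
time: 6.82
ee_pos: [0.5273, -0.1018, 0.085]
orientation: [-2.245, -2.197, 0.0]
contact_force: [0.5, 0.9, -0.0]
width: 0.0007
gripper_force: 0.0
```

play_rows(moves="0 0 0.05 0; 0 0 0 0")

```text
time: 7.08
ee_pos: [0.5274, -0.1018, 0.0847]
orientation: [2.245, 2.197, 0.0]
contact_force: [-0.3, -0.2, 1.9]
width: 0.0007
gripper_force: 0.8
```

play_rows(moves="0 0 0.05 0; 0 0 0 0")

```text
time: 7.32
ee_pos: [0.5274, -0.1018, 0.0843]
orientation: [2.245, 2.197, 0.0]
contact_force: [-0.6, -0.5, 4.1]
width: 0.0005
gripper_force: 2.0
```

play_rows(moves="0 0 0.05 0; 0 0 0 0")

```text
time: 7.58
ee_pos: [0.5274, -0.1018, 0.0838]
orientation: [2.245, 2.197, 0.0]
contact_force: [-1.2, -0.2, 5.2]
width: 0.0005
gripper_force: 3.0
```

play_rows(moves="0 0 0.08 0; 0 0 0 0")

```text
time: 7.82
ee_pos: [0.5275, -0.1018, 0.0833]
orientation: [2.245, 2.197, 0.0]
contact_force: [-2.7, -0.3, 8.8]
width: 0.0005
gripper_force: 4.5
```

play_rows(moves="0 0.15 0.02 0; 0 0.15 0 0; 0 0 0 0")

```text
time: 8.2
ee_pos: [0.53, -0.1019, 0.0832]
orientation: [-2.245, -2.197, 0.001]
contact_force: [-8.8, 0.0, 13.0]
width: 0.0005
gripper_force: 7.1
```

```bash
cat > p.py <<'E'
from h import *
from rig import ctrl
d=ctrl.read_camera("top");s=ctrl.read_state();print(s["ee_pos"],s["contact_force"])
f,p=[blob(d,*cl,(352,280,385,340)) for cl in (G,O)]
if f and p:
    a,b=ray(d,f[0],.081),ray(d,p[0],.085)
    e=(a-b)[:2];print("px",f[0],p[0],p[1],"flag-ptr along ctrl x mm",1000*(e@[np.cos(.0286),-np.sin(.0286)]))
else: print(f,p)
E
python3 p.py
```

```text
[ 0.53000385 -0.1019003   0.08318881] [-9.30475921  0.43967481 13.21101187]
(array([360.5, 308.5]), array([358, 305,   6,   8,  48])) None
```

play_rows(moves="0 -0.1 -0.3 0; 0 0 -0.4 0; 0 0 0 0")

```text
time: 8.62
ee_pos: [0.5294, -0.1018, 0.0896]
orientation: [2.245, 2.197, 0.0]
contact_force: [-0.8, 0.0, -0.6]
width: 0.0006
gripper_force: 0.0
```

```bash
cat > p.py <<'E'
from h import *
from rig import ctrl
s=ctrl.read_state();print(s["ee_pos"],s["contact_force"])
import sys
c=np.array([.5430,-.0407,0]);ux=np.array([np.cos(.0286),-np.sin(.0286),0]);uy=np.array([np.sin(.0286),np.cos(.0286),0])
for n in("top","scene"):
    d=ctrl.read_camera(n);K,T=d["camera_matrix"],d["T"]
    # scale region projected -> roi
    q=np.array([c+ux*a+uy*b+[0,0,.082] for a in(-.047,.047) for b in(-.032,.008)])
    pc=(q-T[:3,3])@T[:3,:3];uv=(pc/pc[:,2:])@K.T
    x0,y0=uv[:,:2].min(0).astype(int);x1,y1=uv[:,:2].max(0).astype(int)
    f,p=[blob(d,*cl,(x0,y0,x1,y1)) for cl in (G,O)]
    g=[None if b is None else np.round(1000*np.array([(ray(d,b[0],z)-c)@ux,(ray(d,b[0],z)-c)@uy]),1) for b,z in((f,.081),(p,.085))]
    print(n,"flag,ptr ctrl xy mm",*g,"areas",f and f[1][4],p and p[1][4])
E
python3 p.py
```

```text
[ 0.52938308 -0.10182868  0.08960064] [-0.77483394  0.01988169 -0.55587471]
top flag,ptr ctrl xy mm [ 2.2 -1.6] None areas 55 None
scene flag,ptr ctrl xy mm [ 2.9 -3. ] [-26.8 -20.2] areas 29 18
```

Run:
```python
from h import *
c=np.array([.5430,-.0407,0]);ux=np.array([np.cos(.0286),-np.sin(.0286),0])
d=dict(np.load("scene0.npz"))
for cl,z in((G,.081),(O,.085)):
    b=blob(d,*cl,(236,200,264,236));print(b,1000*(ray(d,b[0],z)-c)@ux)
```

```text
(array([254.33333333, 218.22222222]), array([251, 217,   8,   4,  27])) 2.39157686679365
(array([246.04761905, 208.9047619 ]), array([243, 208,   8,   3,  21])) -29.625534835250992
```

play_rows(moves="0 0.6 0 0; 0 0.4 0.1 0; 0 0 0.1 0; 0 0 0 0")

```text
time: 9.22
ee_pos: [0.5392, -0.102, 0.0873]
orientation: [-2.245, -2.197, 0.0]
contact_force: [-0.1, -0.4, 0.2]
width: 0.0003
gripper_force: 0.0
```

play_rows(moves="0 0 0.05 0; 0 0 0 0")

```text
time: 9.48
ee_pos: [0.5392, -0.102, 0.087]
orientation: [2.245, 2.197, 0.0]
contact_force: [0.6, 0.8, -0.8]
width: 0.0005
gripper_force: 0.0
```

play_rows(moves="0 0 0.05 0; 0 0 0 0")

```text
time: 9.72
ee_pos: [0.5393, -0.102, 0.0865]
orientation: [-2.245, -2.197, -0.0]
contact_force: [0.3, 0.2, 0.2]
width: 0.0003
gripper_force: 0.0
```

play_rows(moves="0 0 0.05 0; 0 0 0 0")

```text
time: 9.98
ee_pos: [0.5393, -0.102, 0.086]
orientation: [-2.245, -2.197, 0.0]
contact_force: [-0.9, -0.3, 0.7]
width: 0.0005
gripper_force: 0.0
```

play_rows(moves="0 0 0.05 0; 0 0 0 0")

```text
time: 10.22
ee_pos: [0.5394, -0.1021, 0.0857]
orientation: [2.245, 2.197, 0.0]
contact_force: [-0.3, 0.2, 2.5]
width: 0.0002
gripper_force: 1.3
```

play_rows(moves="0 0 0.05 0; 0 0 0 0")

```text
time: 10.48
ee_pos: [0.5394, -0.1021, 0.0853]
orientation: [2.245, 2.197, 0.0]
contact_force: [-1.5, 0.4, 4.8]
width: 0.0003
gripper_force: 2.5
```

Contact is near the crown. I'll press a little more, then drag in short pieces.

play_rows(moves="0 0 0.08 0; 0 0 0 0")

```text
time: 10.72
ee_pos: [0.5394, -0.1021, 0.0847]
orientation: [2.245, 2.197, 0.0]
contact_force: [-3.9, 0.1, 8.2]
width: 0.0007
gripper_force: 4.0
```

play_rows(moves="0 0.15 0 0; 0 0.1 0 0; 0 0 0 0")

```text
time: 11.1
ee_pos: [0.5417, -0.1021, 0.0847]
orientation: [-2.245, -2.197, 0.0]
contact_force: [-5.5, -0.2, 9.0]
width: 0.0003
gripper_force: 4.5
```

play_rows(moves="0 0.15 0 0; 0 0.15 0 0; 0 0.1 0 0; 0 0 0 0")

```text
time: 11.6
ee_pos: [0.5458, -0.1022, 0.0848]
orientation: [2.245, 2.197, -0.0]
contact_force: [-4.4, 1.6, 9.7]
width: 0.0004
gripper_force: 4.5
```

```bash
python3 p.py
```

```text
[ 0.54583625 -0.10223213  0.08482388] [-4.41194434  1.60571473  9.68209568]
top flag,ptr ctrl xy mm [ 1.9 -3.1] None areas 69 None
scene flag,ptr ctrl xy mm [ 2.9 -3. ] [-21.2 -19.5] areas 29 20
```

play_rows(moves="0 0.15 0.01 0; 0 0.15 0.01 0; 0 0.15 0.01 0; 0 0 0 0")

```text
time: 12.2
ee_pos: [0.5505, -0.1024, 0.0845]
orientation: [2.245, 2.197, 0.0]
contact_force: [-3.3, 0.6, 8.7]
width: 0.0005
gripper_force: 3.8
```

play_rows(moves="0 0.15 0.01 0; 0 0.15 0.02 0; 0 0.15 0.02 0; 0 0 0 0")

```text
time: 12.7
ee_pos: [0.5551, -0.1024, 0.0837]
orientation: [2.245, 2.197, 0.001]
contact_force: [0.8, 0.3, 5.0]
width: 0.0002
gripper_force: 2.3
```

```bash
python3 p.py
```

```text
[ 0.5551278  -0.10242891  0.08366334] [0.77504706 0.2963575  4.95868874]
top flag,ptr ctrl xy mm [ 2.2 -3.3] None areas 71 None
scene flag,ptr ctrl xy mm [ 2.9 -3. ] [-18.4 -20.3] areas 29 17
```

play_rows(moves="0 0 -0.5 0; 0 -1.1 0 0; 0.1 -1.1 0 0; 0 0 0.2 0; 0 0 0 0")

```text
time: 13.42
ee_pos: [0.5326, -0.1009, 0.0865]
orientation: [-2.245, -2.197, 0.0]
contact_force: [-3.1, 0.8, 3.0]
width: 0.0006
gripper_force: 1.6
```

play_rows(moves="0 0 0.1 0; 0 0 0 0")

```text
time: 13.68
ee_pos: [0.5329, -0.1009, 0.0857]
orientation: [-2.245, -2.197, 0.0]
contact_force: [-5.4, 0.8, 7.5]
width: 0.0005
gripper_force: 3.7
```

play_rows(moves="0 0 0.05 0; 0 0 0 0")

```text
time: 13.92
ee_pos: [0.533, -0.101, 0.0854]
orientation: [-2.245, -2.197, 0.0]
contact_force: [-6.4, -0.7, 9.6]
width: 0.0002
gripper_force: 4.6
```

play_rows(moves="0 0.15 -0.03 0; 0 0.15 -0.03 0; 0 0 0 0")

```text
time: 14.3
ee_pos: [0.536, -0.101, 0.086]
orientation: [-2.245, -2.197, 0.0]
contact_force: [-5.5, 0.5, 8.8]
width: 0.0007
gripper_force: 4.1
```

play_rows(moves="0 0.15 -0.03 0; 0 0.15 -0.02 0; 0 0 0 0")

```text
time: 14.68
ee_pos: [0.5391, -0.1011, 0.0863]
orientation: [2.245, 2.198, -0.0]
contact_force: [-4.1, 0.4, 5.9]
width: 0.0006
gripper_force: 3.2
```

play_rows(moves="0 0.1 0.07 0; 0 0.15 0 0; 0 0.15 0 0; 0 0 0 0")

```text
time: 15.18
ee_pos: [0.5432, -0.1012, 0.086]
orientation: [2.245, 2.197, 0.0]
contact_force: [-5.6, 0.5, 10.6]
width: 0.0007
gripper_force: 5.0
```

play_rows(moves="0 0.15 0.01 0; 0 0.15 0.01 0; 0 0.1 0.01 0; 0 0 0 0")

```text
time: 15.68
ee_pos: [0.5474, -0.1013, 0.0858]
orientation: [2.245, 2.197, 0.001]
contact_force: [-4.7, 0.1, 9.8]
width: 0.0006
gripper_force: 5.0
```

```bash
python3 p.py
```

```text
[ 0.54735106 -0.10131956  0.08583861] [-4.67060433  0.11881846  9.81176708]
top flag,ptr ctrl xy mm [ 1.8 -2.9] None areas 67 None
scene flag,ptr ctrl xy mm [ 2.9 -3. ] [-10.9 -18.7] areas 29 15
```

play_rows(moves="0 0.15 0.02 0; 0 0.15 0.03 0; 0 0.1 0.02 0; 0 0 0 0")

```text
time: 16.27
ee_pos: [0.5515, -0.1014, 0.0852]
orientation: [2.244, 2.197, 0.001]
contact_force: [-2.7, -0.1, 10.6]
width: 0.0004
gripper_force: 4.8
```

play_rows(moves="0 0.1 0.04 0; 0 0.15 0.05 0; 0 0 0 0")

```text
time: 16.65
ee_pos: [0.5543, -0.1015, 0.0845]
orientation: [2.244, 2.196, 0.002]
contact_force: [-1.7, -0.3, 10.9]
width: 0.0003
gripper_force: 4.9
```

```bash
python3 p.py
```

```text
[ 0.55425182 -0.10152211  0.08453074] [-1.68409134 -0.33505255 10.88985859]
top flag,ptr ctrl xy mm [ 2.3 -3. ] None areas 68 None
scene flag,ptr ctrl xy mm [ 2.6 -3.1] [ -4.6 -19.2] areas 28 19
```

play_rows(moves="0 0 -0.6 0; 0 -1.1 0 0; 0 -1.1 0 0; 0 0 0.1 0; 0 0 0 0")

```text
time: 17.38
ee_pos: [0.5312, -0.1009, 0.0885]
orientation: [-2.245, -2.197, 0.0]
contact_force: [-1.3, -0.4, 1.1]
width: 0.0009
gripper_force: 1.2
```

play_rows(moves="0 0 0.1 0; 0 0 0 0")

```text
time: 17.62
ee_pos: [0.5314, -0.1009, 0.0877]
orientation: [-2.245, -2.197, 0.0]
contact_force: [-5.6, -0.0, 6.0]
width: 0.0001
gripper_force: 3.4
```

play_rows(moves="0 0 0.1 0; 0 0 0 0")

```text
time: 17.88
ee_pos: [0.5314, -0.1009, 0.0869]
orientation: [-2.245, -2.197, 0.0]
contact_force: [-6.6, 1.5, 9.7]
width: 0.0005
gripper_force: 5.2
```

play_rows(moves="0 0.15 -0.04 0; 0 0.15 -0.04 0; 0 0 0 0")

```text
time: 18.25
ee_pos: [0.5346, -0.101, 0.0878]
orientation: [2.245, 2.197, 0.0]
contact_force: [-5.0, -0.3, 8.8]
width: 0.0004
gripper_force: 4.3
```

play_rows(moves="0 0.15 -0.01 0; 0 0.15 -0.01 0; 0 0 0 0")

```text
time: 18.62
ee_pos: [0.5376, -0.1011, 0.088]
orientation: [2.245, 2.197, 0.0]
contact_force: [-4.3, 0.7, 9.3]
width: 0.0004
gripper_force: 4.5
```

```bash
python3 p.py
```

```text
[ 0.53764722 -0.10105297  0.08798076] [-4.28328542  0.73158382  9.29856942]
top flag,ptr ctrl xy mm [ 1.7 -1.3] None areas 51 None
scene flag,ptr ctrl xy mm [ 2.9 -3. ] [ -1.1 -19.6] areas 29 20
```

play_rows(moves="0 0.15 0 0; 0 0.15 0 0; 0 0.15 0 0; 0 0 0 0")

```text
time: 19.23
ee_pos: [0.5422, -0.1012, 0.0881]
orientation: [2.245, 2.197, 0.0]
contact_force: [-4.8, 0.5, 9.1]
width: 0.0003
gripper_force: 5.1
```

play_rows(moves="0 0 -0.6 0; 0 0 -2 0; -5 0 -1 0; -5 0 0 0; 0 0 0 0;0 0 0 0")

```text
time: 19.98
ee_pos: [0.5398, -0.201, 0.124]
orientation: [2.246, 2.197, 0.001]
contact_force: [-0.3, 1.1, 0.3]
width: 0.0003
gripper_force: 0.0
```

```bash
python3 p.py
python3 - <<'E'
from h import *
from rig import ctrl
d=ctrl.read_camera("top")
cv2.imwrite("pics/c2.png",cv2.resize(d["frame"][270:350,340:420,::-1],None,fx=7,fy=7,interpolation=2))
E
```

```text
[ 0.5398128  -0.20095621  0.12403897] [-0.2598505   1.06976598  0.34942076]
top flag,ptr ctrl xy mm [ 2.  -3.3] [ -3.9 -19.5] areas 71 28
scene flag,ptr ctrl xy mm [ 2.6 -3.1] [ -0.8 -19.3] areas 28 21
```

View pics/c2.png

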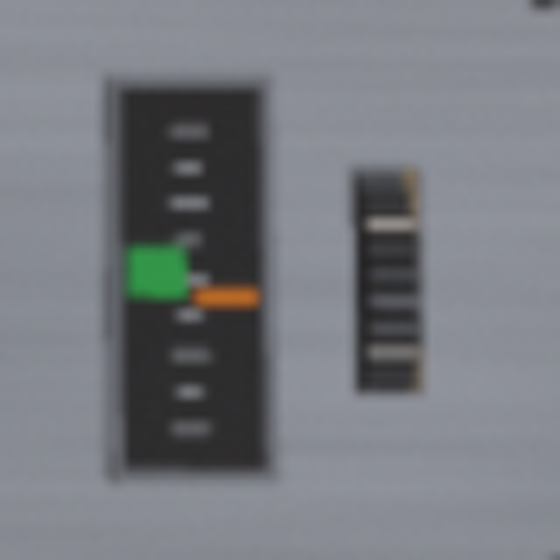

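The pointer (crop 226,297) is 25 crop px, about 6 mm, short of the flag's middle (158,272). That is about 9 mm more of finger travel.

play_rows(moves="5 -0.45 0 0; 5 0 0 0; 0 0 2 0; 0 0 1.1 0; 0 0 0.2 0; 0 0 0 0")

```text
time: 20.88
ee_pos: [0.5374, -0.1017, 0.0905]
orientation: [-2.246, -2.196, 0.0]
contact_force: [0.3, -0.5, -0.0]
width: 0.0005
gripper_force: 0.0
```

play_rows(moves="0 0 0.1 0; 0 0 0 0")

```text
time: 21.12
ee_pos: [0.5375, -0.1014, 0.0897]
orientation: [2.245, 2.197, 0.0]
contact_force: [0.2, -0.6, 0.6]
width: 0.0006
gripper_force: 0.2
```

play_rows(moves="0 0 0.05 0; 0 0 0 0")

```text
time: 21.38
ee_pos: [0.5375, -0.1012, 0.0893]
orientation: [2.245, 2.197, 0.0]
contact_force: [-0.6, -2.7, 3.1]
width: 0.0004
gripper_force: 1.9
```

play_rows(moves="0 0 0.1 0; 0 0 0 0")

```text
time: 21.62
ee_pos: [0.5375, -0.1012, 0.0885]
orientation: [2.245, 2.197, 0.0]
contact_force: [-2.8, -2.8, 8.1]
width: 0.0004
gripper_force: 4.0
```

play_rows(moves="0 0.1 0.02 0; 0 0.1 0 0; 0 0 0 0")

```text
time: 22.0
ee_pos: [0.5393, -0.1012, 0.0884]
orientation: [2.245, 2.197, -0.001]
contact_force: [-4.1, -1.6, 9.9]
width: 0.0005
gripper_force: 4.8
```

play_rows(moves="0 0.15 0 0; 0 0.15 0 0; 0 0 0 0")

```text
time: 22.38
ee_pos: [0.5424, -0.1013, 0.0885]
orientation: [2.245, 2.197, -0.0]
contact_force: [-4.3, -2.6, 10.2]
width: 0.0004
gripper_force: 5.2
```

play_rows(moves="0 0.15 0.01 0; 0 0.15 0.01 0; 0 0.1 0.01 0; 0 0 0 0")

```text
time: 22.88
ee_pos: [0.5465, -0.1014, 0.0883]
orientation: [2.245, 2.197, 0.0]
contact_force: [-4.0, -2.4, 10.4]
width: 0.0005
gripper_force: 5.4
```

```bash
python3 p.py
```

```text
[ 0.54654645 -0.10140498  0.08834762] [-4.03465046 -2.39610386 10.37080097]
top flag,ptr ctrl xy mm [ 1.8 -2.9] None areas 67 None
scene flag,ptr ctrl xy mm [ 2.6 -3.1] [  7.4 -19.5] areas 28 20
```

play_rows(moves="0 0 -0.6 0; 0 0 -2 0; -5 0 -1 0; -5 0 0 0; 0 0 0 0;0 0 0 0")

```text
time: 23.72
ee_pos: [0.5442, -0.201, 0.124]
orientation: [-2.246, -2.197, -0.001]
contact_force: [-0.0, -0.0, 0.1]
width: 0.0006
gripper_force: 0.0
```

```bash
python3 p.py
python3 - <<'E'
from h import *
from rig import ctrl
d=ctrl.read_camera("top")
cv2.imwrite("pics/c3.png",cv2.resize(d["frame"][280:340,340:420,::-1],None,fx=8,fy=8,interpolation=2))
E
```

```text
[ 0.5442496  -0.20095518  0.12398449] [-0.00036828 -0.02759868  0.08919504]
top flag,ptr ctrl xy mm [ 2.  -3.3] [  1.5 -19.6] areas 71 30
scene flag,ptr ctrl xy mm [ 2.6 -3.1] [  6.7 -19.2] areas 28 21
```

View pics/c3.png

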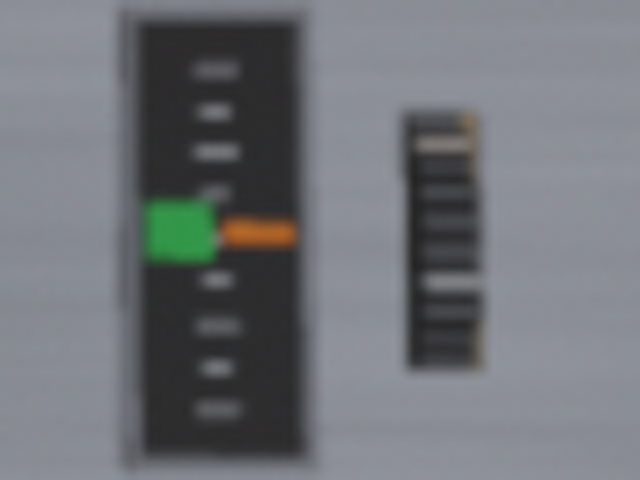

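The pointer (258,234) now lies level with the flag's middle (181,231), 0.5 mm off. On to the button.

play_rows(moves="0 0 -3 0; 4.4 0 -0.5 0; 4.4 0 0 0; 4.4 0 0 0; 4.4 0 0 0; 4.4 0 0 0; 0 0 0 0; 0 0 0 0")

```text
time: 24.88
ee_pos: [0.5488, 0.0191, 0.1586]
orientation: [2.244, 2.199, -0.0]
contact_force: [-1.0, -0.3, -0.8]
width: 0.0004
gripper_force: 0.0
```

Run:
```python
from h import *
from rig import ctrl
d=dict(np.load("top0.npz"));u,_=blob(d,*G,(308,290,345,328));print(ray(d,u,.1))
s=ctrl.read_state();print(s["ee_pos"],togo(s,[.5447,.0193,.11]))
v,w=np.mgrid[304:314,320:330];z=d["range_z"][v,w];p=np.stack([w,v,np.ones_like(w)],-1)@np.linalg.inv(d["camera_matrix"]).T*z[...,None];print(np.median((p@d["T"][:3,:3].T+d["T"][:3,3])[...,2]))
```

```text
[0.54535951 0.02018783 0.1       ]
[0.54879125 0.01906267 0.15855994] [ 0.02 -0.41  4.86]
0.10469767292581145
```

play_rows(moves="0.1 -0.4 1.5 0; 0 0 1.5 0; 0 0 1 0; 0 0 0.7 0; 0 0 0 0; 0 0 0 0")

```text
time: 25.62
ee_pos: [0.5452, 0.0198, 0.1119]
orientation: [2.245, 2.197, 0.001]
contact_force: [0.2, 0.6, -0.3]
width: 0.0004
gripper_force: 0.0
```

play_rows(moves="0 0 0.2 0; 0 0 0.2 0; 0 0 0 0")

```text
time: 26.0
ee_pos: [0.5449, 0.0199, 0.1073]
orientation: [-2.245, -2.197, 0.0]
contact_force: [-0.6, -0.5, -0.3]
width: 0.0007
gripper_force: 0.0
```

play_rows(moves="0 0 0.1 0; 0 0 0.1 0; 0 0 0 0")

```text
time: 26.38
ee_pos: [0.5449, 0.0199, 0.1053]
orientation: [-2.245, -2.197, 0.0]
contact_force: [-0.0, 0.1, -0.5]
width: 0.0005
gripper_force: 0.0
```

play_rows(moves="0 0 0.1 0; 0 0 0.1 0; 0 0 0 0")

```text
time: 26.75
ee_pos: [0.545, 0.0199, 0.1035]
orientation: [2.245, 2.197, 0.0]
contact_force: [0.4, -0.9, 1.9]
width: 0.0002
gripper_force: 1.2
```

play_rows(moves="0 0 0.1 0; 0 0 0.1 0; 0 0 0 0")

```text
time: 27.12
ee_pos: [0.545, 0.0198, 0.1015]
orientation: [2.245, 2.197, 0.0]
contact_force: [-0.9, 0.1, 4.2]
width: 0.0007
gripper_force: 1.8
```

play_rows(moves="0 0 0.1 0; 0 0 0.1 0; 0 0 0 0")

```text
time: 27.5
ee_pos: [0.545, 0.0199, 0.0995]
orientation: [2.245, 2.197, 0.0]
contact_force: [-1.1, -1.5, 4.8]
width: 0.0007
gripper_force: 2.4
```

play_rows(moves="0 0 0.1 0; 0 0 0.06 0; 0 0 0 0")

```text
time: 27.88
ee_pos: [0.545, 0.0199, 0.098]
orientation: [2.245, 2.197, 0.0]
contact_force: [-1.1, 0.2, 6.2]
width: -0.0
gripper_force: 2.9
```

play_rows(moves="0 0 0.06 0; 0 0 0 0; 0 0 0 0")

```text
time: 28.25
ee_pos: [0.545, 0.0199, 0.0974]
orientation: [2.245, 2.197, 0.0]
contact_force: [-1.4, -0.6, 7.1]
width: 0.0003
gripper_force: 3.0
```

The button is well down, about 6.6 mm. I'll release it and retreat.

play_rows(moves="0 0 -0.4 0; 0 0 -0.6 0; 0 0 -2 0; 0 0 -4 0; -5 0 -2 0; -5 0 0 0; -5 0 0 0; -5 0 0 0; 0 0 0 0; 0 0 0 0; 0 0 0 0; 0 0 0 0")

```text
time: 29.75
ee_pos: [0.5408, -0.1792, 0.1875]
orientation: [2.244, 2.199, 0.0]
contact_force: [-0.1, 0.8, 0.0]
width: 0.0003
gripper_force: 0.0
```

```bash
python3 p.py
python3 - <<'E'
from h import *
from rig import ctrl
d=ctrl.read_camera("top");v,w=np.mgrid[304:314,320:330];z=d["range_z"][v,w];p=np.stack([w,v,np.ones_like(w)],-1)@np.linalg.inv(d["camera_matrix"]).T*z[...,None];print("button z",np.median((p@d["T"][:3,:3].T+d["T"][:3,3])[...,2]))
E
```

```text
[ 0.54078998 -0.17917132  0.18749125] [-0.11515195  0.82624591  0.02356406]
top flag,ptr ctrl xy mm [ 2.  -3.3] [  1.5 -19.6] areas 71 30
scene flag,ptr ctrl xy mm [ 2.6 -2.9] [  6.9 -19. ] areas 26 22
button z 0.10440640779605115
```

```bash
python3 -c "
from rig import ctrl
print(ctrl.sign_off())"
```

```text
the job is handed in; nothing more can be done
None
```

The speed is set, with the pointer about 0.5 mm from the flag's middle. I then pressed start about 6.6 mm down and it came back up. No force reading I took passed about 16 N, and I handed the job in at about 30 s.

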